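Click back the cooker's carry handle and start it

TASK

The carry handle of the rice cooker leans over its key panel: swing it up over the lid and down at the back until it clicks home behind its sprung catches, never pushing with more than 35 N. Then start the cooker with its keys, one at a time: white, then yellow, then green. Leave the mug, jar and pepper mill where they stand.

Things in the scene. Friction and masses are not known exactly. Their poses are not given: they have to be found in the camera images.
- cooker: White and steel rice cooker, fixed, 305 mm long (x), 220 wide (y). Origin: on the counter below the handle's hinge axis; x points from the key panel (front, x = -155 mm) to the back (+149 mm), z up. Shoulder and key deck at z 140 mm (deck x -155 to -100), steel lid raised to 170 mm (x -83 to 82).
- rear_rest (a point): Point fixed on the cooker, 122 mm behind the hinge at z 154 mm: the lowest setting of the handle's rest, a grey saddle 130 mm long (y), whose top is 0 to 13 mm above this point, set anew each time and not told: feel for it. Beside its ends, at y +-88 mm, a sprung steel ball catch (24 mm) moves with it.
- handle (a joint): Handle angle, rad. 0: leaning to the front, 36 degrees above level; 0.94 upright; grows to the back. Hinge friction (1.4 N at the bar) keeps it where it is left. Somewhere from 2.11 to 2.20 on the catches resist (7 to 12 N pressed down at the bar) and push it back if let go too early; past them it snaps onto the rest at 2.23 to 2.34, by its height, and is held. Press slowly (10 mm/s).
- handle_bar (a point): Middle of the handle's cross bar: a dark steel rod of 16 mm diameter, 236 mm long, along the cooker's y, with an orange grip of 110 mm at its middle. Point on the rod's axis. Two side arms at y +-118 mm join it to the hinge, 125 mm from the rod's axis.
- handle_hinge (a point): Middle of the hinge axis (inside the cooker, 140 mm above its origin); the axis is the cooker's y.
- key_white (a joint): Travel of the white key, m: 0 up, 0.005 fully down (5 N, sprung).
- key_white_top (a point): Centre of the white key's top, 161 mm above the counter when up. Round white key of 28 mm diameter in a grey collar of 44 mm, 152 mm high. The three keys stand in a row across the key deck (122 mm to the front of the hinge), 62 mm apart; which colour is where changes.
- key_yellow (a joint): Travel of the yellow key, m: 0 up, 0.005 fully down (5 N, sprung).
- key_yellow_top (a point): Centre of the yellow key's top, 161 mm above the counter when up. Round yellow key of 28 mm diameter in a grey collar of 44 mm, 152 mm high. The three keys stand in a row across the key deck (122 mm to the front of the hinge), 62 mm apart; which colour is where changes.
- key_green (a joint): Travel of the green key, m: 0 up, 0.005 fully down (5 N, sprung).
- key_green_top (a point): Centre of the green key's top, 161 mm above the counter when up. Round green key of 28 mm diameter in a grey collar of 44 mm, 152 mm high. The three keys stand in a row across the key deck (122 mm to the front of the hinge), 62 mm apart; which colour is where changes.
- mug: Blue mug, 80 mm across, 90 high, origin under its centre; stands behind the cooker. Bystander.
- jar: Spice jar with a steel cap, 56 mm across, 100 high, origin under its centre; stands beside the cooker. Bystander.
- mill: Wooden pepper mill, 58 mm across, 150 high, origin under its centre; stands before the key panel. Bystander.

How it is judged:
By the outcome, as a careful person would: the job done as asked, in the order asked, and still so for the second after the job is handed in, with the robot touching nothing.
It also fails if it takes over 69 s, if anything falls off the work surface, if the arm or the gripper's body presses on something with over 40 N, if the wrist force passes 120 N, or if a joint passes its speed limit or range.

ROBOT

A 7-joint arm with a two-finger parallel gripper is mounted at the origin on the work surface. World frame = base frame: x ahead of the robot, y to its left, z up, the work surface at z = 0. Lengths are in m, angles in rad, forces in N, time in s.
With the tool pointing down it reaches from about 0.35 to 0.9 m from the base axis. Payload 8.1 kg.
Tool frame: the origin (TCP) lies on the centre line of the jaws, within the pads' length; the fingertips stand 11 mm ahead of it and the grasp point (between the pads) lies 8 mm behind it (arm.nose_length is the distance from the TCP to the fingertips, in m); z points along the fingers, y is the line along which they close (so a half turn about z gives the same grasp; the last joint's range is limited). The gripper opens to 92 mm and grips with 3 to 60 N. Pads are 19 mm wide; open, the fingers measure 130 mm over their backs; the gripper's body (75 mm by 190 mm) begins 47 mm behind the grasp point.
Start: joints at [1.189, 0.434, 0.025, 1.573, -0.012, 1.134, -0.075], TCP at [0.172, -0.601, 0.238] pointing down, gripper open.
Joint ranges: [-2.62, 2.62], [-0.44, 2.09], [-1.27, 1.32], [0.08, 2.57], [-1.32, 4.46], [0.12, 2], [-2.74, 2.74]. Speed limits (rad/s): [2.22, 2.22, 3.01, 3.01, 3.14, 3.14, 3.14].

INTERFACE

Orientations are given as a rotation vector (axis times angle).
In Python, from cell import arm gives the robot as it stands.
- The arm moves only by the tool jog_arm, never from a script. Its argument "moves" is a list of rows, each a list of 4 numbers: the shift along the tool's x, y, z in m, then the turn about the tool's z in rad. In form: [[tx, ty, tz, spin], ...]. A call has 1 to 20 rows; each row is the pose to reach, as a shift and turn from the pose commanded when the call began, along the tool's axes at that moment; what a row does not reach only later rows make up. A row lasts 1/8 s, in which the tool goes at most 62.5 mm and 10.7 degrees, less where a joint would pass 70% of its speed; a pose out of reach is approached as far as the arm can. A call with a gripper value outside its range is refused whole. "hand" is the finger opening in m, from 0 to 0.0918, set as the call begins (left out, the last holds). The fingers move at their own pace and stop on an object; "newtons" is the grip in N (left out, the last holds). Time passes only in rows, so rows that repeat a pose let the fingers close. It gives the time, the measured TCP pose, the force, the opening and the grip force at its end, in the units of the state.
- arm.observe(): the state, without advancing time (a new reading comes with each control period).
- arm.get_image(name): name is "scene" or "top"; returns a dict with "color" (420x560x3 uint8, red, green, blue), "z_map" (420x560 float32, m along the optical axis (not along the pixel's ray), 0 where there is no reading), "fx", "fy", "cx", "cy" (pixels), "rvec" (rotation vector, rad) and "tvec" (3), from world to camera coordinates, as OpenCV has them. Camera axes: x right, y down, z forward; pixel columns grow to the right and rows downward; lengths in m; the calibration is good to about 2 mm. A picture is of the moment at which its call begins.
- arm.sign_off(): hands the job in; it is judged then, once.
The state is a dict: "clock": time; "joints": joint angles; "dq": joint speeds; "joint_efforts": joint torques, N m; "position": TCP position; "ee_rot": TCP orientation; "force": force on the tool from outside, world axes, zero at the start; "ft_torque": the same for the moment, N m; "width": opening from 0.0 (shut) to 1.0 (fully open); "gripper_force": force on a finger pad.
Only numpy, scipy, OpenCV 4.12 (cv2) and the standard library are available. Lean on these libraries where they do the work, as an engineer would, in place of code of your own. Each camera call takes 0.05 s, during which the arm holds its last target. There are 200 camera calls.

## Working session

There is one attempt and no reset: what is moved stays moved. The work goes in short steps, Python scripts to look and compute and a tool call to move; the robot and the scene stay as the last step left them, time stands still between calls to the robot, and variables do not carry over. Pictures are saved under pics/ and viewed, at most 10 in all, crops included, and the job is handed in when it is done.

Besides the shell and the picture viewer there is one more tool, called after ">>>" by a JSON object that holds its "name" and its "arguments". jog_arm: Moves the arm, as the interface text tells. Its arguments: {"type":"object","properties":{"moves":{"type":"array"},"hand":{"type":"number"},"newtons":{"type":"number"}},"required":["moves"]}

```bash
mkdir -p pics
cat > h.py <<'E'
import numpy as np,cv2
from scipy.spatial.transform import Rotation as R
from cell import arm
def cloud(im):
    z=im["z_map"];v,u=np.indices(z.shape)
    p=np.stack([(u-im["cx"])*z/im["fx"],(v-im["cy"])*z/im["fy"],z],-1)
    w=(p-np.array(im["tvec"]).ravel())@R.from_rotvec(np.array(im["rvec"]).ravel()).as_matrix()
    w[z==0]=np.nan
    return w
E
python3 - <<'E'
from h import *
s=arm.observe();print(s["position"],s["ee_rot"],R.from_rotvec(s["ee_rot"]).as_matrix().round(3),s["clock"],s["force"])
ims=[arm.get_image(n) for n in("scene","top")]
for n,i in zip(("scene","top"),ims): np.savez("%s0.npz"%n,**i)
cv2.imwrite("pics/s0.png",ims[0]["color"][:,:,::-1]);cv2.imwrite("pics/t0.png",ims[1]["color"][:,:,::-1])
E
```

```text
[ 0.17183528 -0.60039156  0.23694198] [-3.10959326e+00 -4.36230547e-01  5.41806173e-04] [[ 0.961  0.275 -0.001]
 [ 0.275 -0.961  0.001]
 [-0.    -0.002 -1.   ]] 0.0 [-0.25036318 -0.33014431  0.22132502]
```

View pics/s0.png

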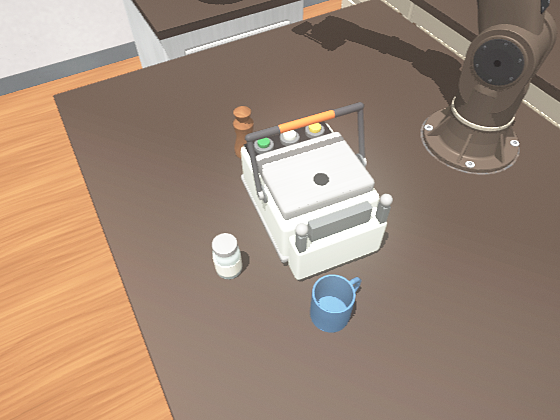

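View pics/t0.png

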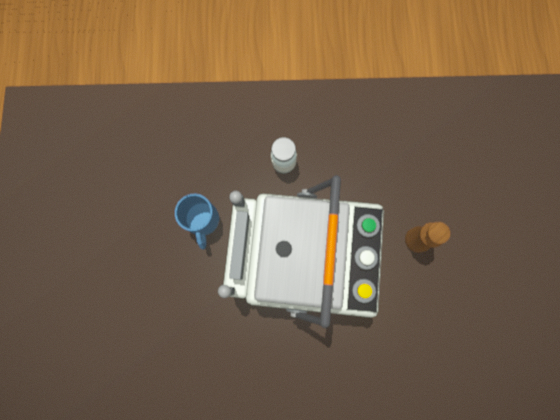

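The scene view shows the cooker with its handle leaning over the key panel. In the top view the keys are green (368,225), white (367,257) and yellow (365,291), the orange grip is at (331,250) and the grey rest is at (240,243). The jar is at (284,155), the mug at (196,215) and the mill at (430,236).

Run:
```python
from h import *
for n in("top","scene"):
    im=dict(np.load(n+"0.npz"));w=cloud(im);hsv=cv2.cvtColor(im["color"],cv2.COLOR_RGB2HSV).astype(int);H,S,V=hsv[...,0],hsv[...,1],hsv[...,2]
    u0,v0,u1,v1=(225,180,390,330) if n=="top" else (235,90,390,280)
    roi=np.zeros(H.shape,bool);roi[v0:v1,u0:u1]=1
    for name,m in dict(orange=(H>5)&(H<20)&(S>200)&(w[...,2]>.19),yellow=(H>20)&(H<32)&(S>150),green=(H>55)&(H<85)&(S>120)).items():
        q=w[m&roi];q=q[~np.isnan(q[:,0])]
        if n=="top" or name=="orange":
          print(n,name,len(q),np.median(q,0).round(4),q.min(0).round(3),q.max(0).round(3))
        if name=="orange":
          c=q-q.mean(0);print(np.linalg.svd(c)[2][0] if len(c)<3000 else 0)
    if n=="top":
        for a,b in((367,257),(284,249),(240,243),(235,197),(224,291),(284,147),(196,215),(438,232),(305,192),(294,312)): print(a,b,np.nanmedian(w[b-2:b+3,a-2:a+3].reshape(-1,3),0).round(4))
        # lid rectangle
        m=(abs(w[...,2]-.17)<.006)&roi
        print("lid",cv2.minAreaRect((w[m][:,:2]*1000).astype(np.float32)))
        m=(abs(w[...,2]-.161)<.012)&roi
    else:
        for a,b in((340,220),(301,231),(386,200),(225,243),(242,113)): print(a,b,np.nanmedian(w[b-2:b+3,a-2:a+3].reshape(-1,3),0).round(4))
```

```text
top orange 531 [ 0.5112 -0.0272  0.2646] [ 0.457 -0.038  0.259] [ 0.568 -0.016  0.269]
[-9.94079728e-01  1.08652806e-01 -2.47861275e-04]
top yellow 162 [ 0.4413 -0.0983  0.1607] [ 0.43  -0.111  0.158] [ 0.454 -0.087  0.164]
top green 145 [ 0.5641 -0.1119  0.1606] [ 0.552 -0.124  0.157] [ 0.576 -0.1    0.165]
367 257 [ 0.5037 -0.106   0.1608]
284 249 [0.5193 0.049  0.1731]
240 243 [0.5325 0.1326 0.1608]
235 197 [0.6163 0.1392 0.1884]
224 291 [0.4438 0.1575 0.1882]
284 147 [0.7423 0.0471 0.0995]
196 215 [0.6137 0.2544 0.0049]
438 232 [ 0.5507 -0.2462  0.1458]
305 192 [0.6321 0.0069 0.1545]
294 312 [0.404  0.032  0.1565]
lid ((515.2066650390625, 14.738861083984375), (254.0243682861328, 244.96458435058594), 84.44696807861328)
  return _methods._mean(a, axis=axis, dtype=dtype,
  ret = um.true_divide(
Traceback (most recent call last):
ValueError: zero-size array to reduction operation minimum which has no identity
```

```bash
cat >> h.py <<'E'
X=np.array([.110,.994,0]);Y=np.array([-.994,.110,0]);O=np.array([.5163,.0163,0])
def to(*pts):  # cooker-frame TCP targets -> tool shifts; spin aligning tool y with -X
    s=arm.observe();M=R.from_rotvec(s["ee_rot"]).as_matrix();p=np.array(s["position"])
    t=M.T@-X;print("t",s["clock"],"cooker",[round(float(v),4) for v in ((p-O)@X,(p-O)@Y,p[2])],"F",np.round(s["force"],2),"spin",np.arctan2(-t[0],t[1]).round(3))
    for a in pts: print(a,(M.T@(O+a[0]*X+a[1]*Y+[0,0,a[2]]-p)).round(4))
E
python3 - <<'E'
from h import *
to((-.11,0,.24))
E
```

```text
t 0.1 cooker [-0.6509, 0.2746, 0.237] F [-0.32  0.28 -0.28] spin 0.389
(-0.11, 0, 0.24) [ 0.4592 -0.3964 -0.0025]
```

>>> {"name": "jog_arm", "arguments": {"moves": [[0.046, -0.04, 0, 0.04], [0.092, -0.08, 0, 0.08], [0.138, -0.12, 0, 0.12], [0.184, -0.16, 0, 0.16], [0.23, -0.2, 0, 0.2], [0.276, -0.24, 0, 0.24], [0.322, -0.28, 0, 0.28], [0.368, -0.32, 0, 0.32], [0.414, -0.36, 0, 0.36], [0.459, -0.396, -0.0025, 0.389], [0.459, -0.396, -0.0025, 0.389], [0.459, -0.396, -0.0025, 0.389], [0.459, -0.396, -0.0025, 0.389]], "hand": 0, "newtons": 10}}

```text
clock: 1.72
position: [0.5035, -0.0955, 0.24]
ee_rot: [3.136, -0.177, -0.001]
force: [0.4, 0.2, 0.2]
width: 0.001
gripper_force: 0.0
```

Run:
```python
from h import *
to((.053,0,.24))
i=arm.get_image("scene");cv2.imwrite("pics/s1.png",i["color"][60:300,180:500,::-1].repeat(2,0).repeat(2,1))
```

```text
t 1.725 cooker [-0.1125, 0.0004, 0.24] F [0.35 0.16 0.17] spin -0.002
(0.053, 0, 0.24) [ 0.000e+00 -1.655e-01 -1.000e-04]
```

View pics/s1.png

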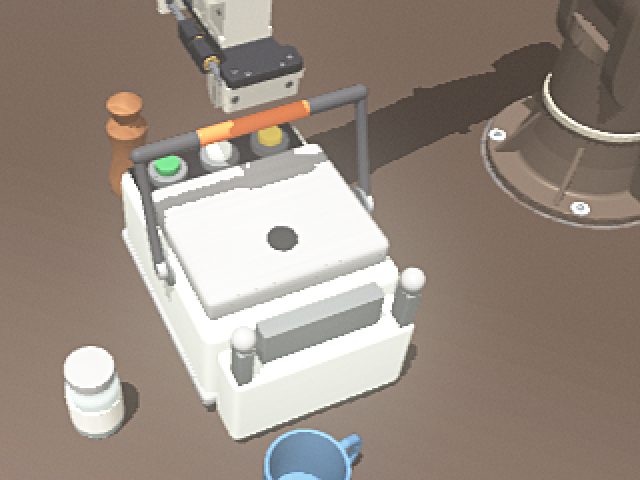

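The crop shows the closed gripper standing in front of the bar, at about (255,90). Nothing is touching yet.

>>> {"name": "jog_arm", "arguments": {"moves": [[0, -0.01, 0, 0], [0, -0.018, 0, 0], [0, -0.026, 0, 0], [0, -0.034, 0, 0], [0, -0.042, 0, 0], [0, -0.05, 0, 0], [0, -0.058, 0, 0], [0, -0.066, 0, 0], [0, -0.074, 0, 0], [0, -0.082, 0, 0], [0, -0.09, 0, 0], [0, -0.098, 0, 0], [0, -0.106, 0, 0], [0, -0.114, 0, 0], [0, -0.122, 0, 0], [0, -0.13, 0, 0], [0, -0.138, 0, 0], [0, -0.146, 0, 0], [0, -0.155, 0, 0], [0, -0.165, 0, 0]]}}

```text
clock: 4.28
position: [0.5226, 0.0707, 0.2402]
ee_rot: [3.137, -0.173, 0.0]
force: [-0.4, -0.3, -0.8]
width: 0.006
gripper_force: 0.4
```

```bash
cat >> h.py <<'E'
def bar(n="top"):
    im=arm.get_image(n);w=cloud(im);hsv=cv2.cvtColor(im["color"],cv2.COLOR_RGB2HSV).astype(int)
    m=(hsv[...,0]>5)&(hsv[...,0]<20)&(hsv[...,1]>200)&(w[...,2]>.15)&(np.linalg.norm(w[...,:2]-O[:2],axis=-1)<.18)
    q=w[m]-O
    if len(q): print(n,"grip",len(q),np.median(q@X).round(4),np.median(q@Y).round(4),(q@X).min().round(3),(q@X).max().round(3),"ztop",np.percentile(q[:,2],90).round(4))
    return im
E
python3 - <<'E'
from h import *
bar();i=bar("scene");to((.053,0,.30))
cv2.imwrite("pics/s2.png",i["color"][60:300,180:500,::-1].repeat(2,0).repeat(2,1))
E
```

```text
t 4.375 cooker [0.0561, -0.0002, 0.2404] F [ 0.57  0.14 -0.51] spin 0.002
(0.053, 0, 0.3) [-0.0002  0.003  -0.0596]
```

View pics/s2.png

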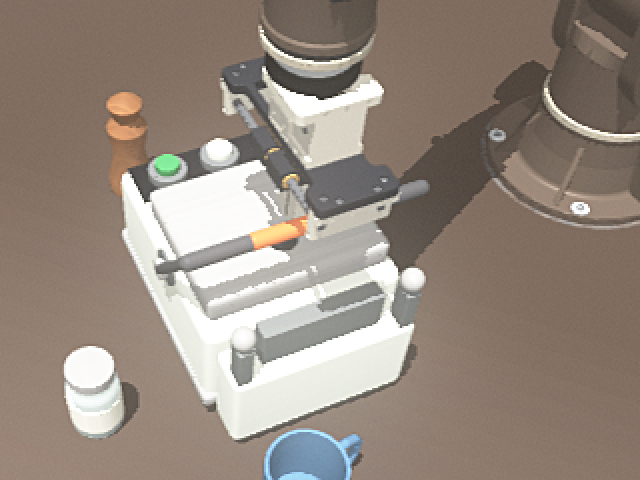

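The bar has been pushed past upright; its grip is visible at (280,232), beyond the fingers. I'll back off, rise and measure.

>>> {"name": "jog_arm", "arguments": {"moves": [[0, 0.01, 0, 0], [0, 0.02, -0.01, 0], [0, 0.03, -0.05, 0], [0, 0.03, -0.08, 0], [0, 0.03, -0.08, 0]]}}

```text
clock: 5.0
position: [0.5204, 0.0393, 0.3234]
ee_rot: [-3.136, 0.176, -0.008]
force: [-0.0, -0.9, -0.4]
width: 0.004
gripper_force: 0.0
```

Run:
```python
from h import *
to((.1,0,.28),(.1,0,.25))
for n in("top","scene"):
    im=bar(n);w=cloud(im)-O;hsv=cv2.cvtColor(im["color"],cv2.COLOR_RGB2HSV).astype(int)
    a=w@X;b=w@Y
    m=(abs(a)<.15)&(abs(b)<.115)&(w[...,2]>.19)&(w[...,2]<.28)&(hsv[...,2]<250)
    q=np.stack([a[m],b[m],w[m][:,2]],-1);print(n,len(q))
    for l in(-.1,-.08,-.06,-.03,0,.03,.06,.08,.1):
        k=abs(q[:,1]-l)<.01
        if k.sum(): print(l,k.sum(),np.median(q[k],0).round(3),q[k].max(0).round(3))
```

```text
t 5.0 cooker [0.0234, -0.0016, 0.3234] F [-0.   -0.93 -0.41] spin -0.002
(0.1, 0, 0.28) [-0.0019 -0.0766  0.0434]
(0.1, 0, 0.25) [-0.0021 -0.0766  0.0734]
top 1
0.08 1 [0.139 0.088 0.19 ] [0.139 0.088 0.19 ]
scene 832
-0.1 101 [ 0.086 -0.1    0.242] [ 0.091 -0.09   0.246]
-0.08 98 [ 0.086 -0.08   0.242] [ 0.09  -0.07   0.247]
-0.06 73 [ 0.086 -0.063  0.242] [ 0.09  -0.051  0.245]
-0.03 12 [ 0.089 -0.03   0.235] [ 0.09  -0.02   0.236]
0 49 [0.088 0.004 0.242] [0.091 0.01  0.246]
0.03 94 [0.086 0.03  0.242] [0.09  0.04  0.247]
0.06 90 [0.086 0.06  0.243] [0.09  0.07  0.246]
0.08 82 [0.086 0.08  0.242] [0.089 0.09  0.246]
0.1 85 [0.085 0.1   0.242] [0.09  0.11  0.246]
```

>>> {"name": "jog_arm", "arguments": {"moves": [[-0.002, -0.03, 0.01, 0], [-0.002, -0.055, 0.03, 0], [-0.002, -0.055, 0.05, 0], [-0.002, -0.055, 0.06, 0], [-0.002, -0.055, 0.065, 0], [-0.002, -0.055, 0.07, 0], [-0.002, -0.058, 0.074, 0], [-0.002, -0.062, 0.077, 0], [-0.002, -0.0655, 0.081, 0], [-0.002, -0.0685, 0.084, 0], [-0.002, -0.071, 0.0875, 0], [-0.002, -0.0735, 0.091, 0], [-0.002, -0.076, 0.095, 0], [-0.002, -0.0785, 0.0985, 0], [-0.002, -0.0805, 0.102, 0], [-0.002, -0.082, 0.105, 0], [-0.002, -0.0835, 0.108, 0], [-0.002, -0.0835, 0.108, 0]]}}

```text
clock: 7.35
position: [0.5262, 0.1235, 0.2119]
ee_rot: [3.137, -0.173, -0.001]
force: [-0.3, -0.5, -0.1]
width: 0.004
gripper_force: 0.0
```

Run:
```python
from h import *
to()
i=arm.get_image("scene");cv2.imwrite("pics/s3.png",i["color"][60:300,180:500,::-1].repeat(2,0).repeat(2,1))
```

```text
t 7.35 cooker [0.1076, 0.0019, 0.2119] F [-0.27 -0.46 -0.09] spin 0.0
```

View pics/s3.png

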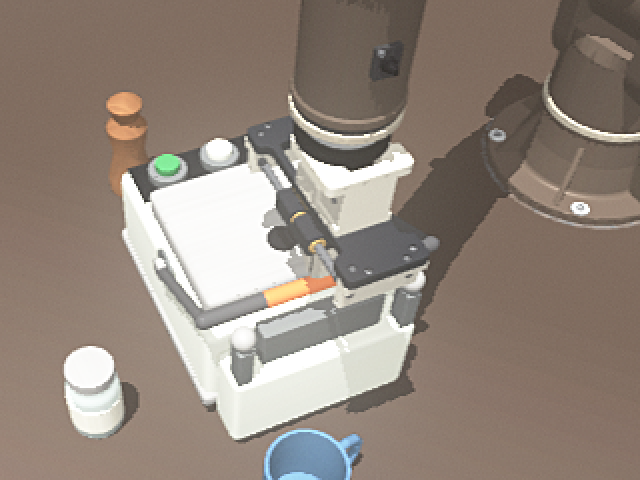

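The bar lies down toward the catches, under the fingertips near (315,285). Next comes the slow press.

>>> {"name": "jog_arm", "arguments": {"moves": [[0, -0.0005, 0.0012, 0], [0, -0.001, 0.0025, 0], [0, -0.0017, 0.0037, 0], [0, -0.0024, 0.005, 0], [0, -0.003, 0.0062, 0], [0, -0.0036, 0.0075, 0], [0, -0.004, 0.0087, 0], [0, -0.0045, 0.01, 0]]}}

```text
clock: 8.4
position: [0.527, 0.1279, 0.2025]
ee_rot: [3.137, -0.173, 0.001]
force: [-1.7, -1.6, 6.2]
width: 0.004
gripper_force: 3.3
```

>>> {"name": "jog_arm", "arguments": {"moves": [[0, -0.0005, 0.0012, 0], [0, -0.001, 0.0025, 0], [0, -0.0014, 0.0037, 0], [0, -0.0018, 0.005, 0]]}}

```text
clock: 8.9
position: [0.5273, 0.1297, 0.1981]
ee_rot: [3.137, -0.173, 0.001]
force: [-3.4, -1.7, 11.6]
width: 0.005
gripper_force: 5.8
```

>>> {"name": "jog_arm", "arguments": {"moves": [[0, -0.0004, 0.0012, 0], [0, -0.0008, 0.0025, 0], [0, -0.0012, 0.0037, 0]]}}

```text
clock: 9.28
position: [0.5274, 0.131, 0.1944]
ee_rot: [-3.137, 0.173, -0.002]
force: [-2.7, -1.3, 9.4]
width: 0.007
gripper_force: 5.0
```

>>> {"name": "jog_arm", "arguments": {"moves": [[0, -0.0004, 0.0012, 0], [0, -0.0008, 0.0025, 0]]}}

```text
clock: 9.52
position: [0.5275, 0.132, 0.1917]
ee_rot: [-3.137, 0.173, -0.001]
force: [-3.0, -1.5, 7.9]
width: 0.005
gripper_force: 3.8
```

>>> {"name": "jog_arm", "arguments": {"moves": [[0, -0.0004, 0.0012, 0], [0, -0.0008, 0.0025, 0]]}}

```text
clock: 9.78
position: [0.5275, 0.1329, 0.189]
ee_rot: [-3.136, 0.173, -0.001]
force: [-0.7, -0.1, 4.9]
width: 0.009
gripper_force: 2.4
```

>>> {"name": "jog_arm", "arguments": {"moves": [[0, -0.0002, 0.0012, 0], [0, -0.0004, 0.0025, 0]]}}

```text
clock: 10.02
position: [0.5277, 0.1331, 0.1878]
ee_rot: [-3.137, 0.173, -0.002]
force: [-9.7, -4.0, 30.2]
width: -0.0
gripper_force: 14.6
```

>>> {"name": "jog_arm", "arguments": {"moves": [[0, 0, -0.005, 0], [0, 0, -0.02, 0], [0, 0, -0.06, 0], [0, 0.03, -0.09, 0], [0, 0.08, -0.09, 0], [0, 0.13, -0.09, 0], [0, 0.18, -0.085, 0], [0, 0.22, -0.07, 0], [0, 0.22, -0.07, 0], [0, 0.22, -0.07, 0]]}}

```text
clock: 11.28
position: [0.5035, -0.0851, 0.2565]
ee_rot: [-3.136, 0.173, -0.001]
force: [0.4, 0.2, -0.1]
width: 0.008
gripper_force: 0.0
```

Run:
```python
from h import *
to((-.122,0,.18),(-.122,.062,.18),(-.122,-.062,.18))
i=arm.get_image("scene");cv2.imwrite("pics/s4.png",i["color"][60:300,180:500,::-1].repeat(2,0).repeat(2,1))
w=cloud(i)-O;a=w@X;b=w@Y
for l in(-.07,-.05,0,.05,.07):
    m=(abs(b-l)<.008)&(a>.1)&(a<.14)&(w[...,2]>.1); print(l,m.sum(),np.percentile(w[m][:,2],[50,90]).round(4))
```

```text
t 11.275 cooker [-0.1022, 0.0016, 0.2565] F [ 0.38  0.2  -0.14] spin 0.0
(-0.122, 0, 0.18) [0.0016 0.0199 0.0765]
(-0.122, 0.062, 0.18) [-0.0604  0.0199  0.0765]
(-0.122, -0.062, 0.18) [0.0636 0.0199 0.0766]
-0.07 113 [0.1695 0.1772]
-0.05 213 [0.1585 0.1768]
0 211 [0.1569 0.1767]
0.05 192 [0.1573 0.1768]
0.07 130 [0.1672 0.177 ]
```

View pics/s4.png

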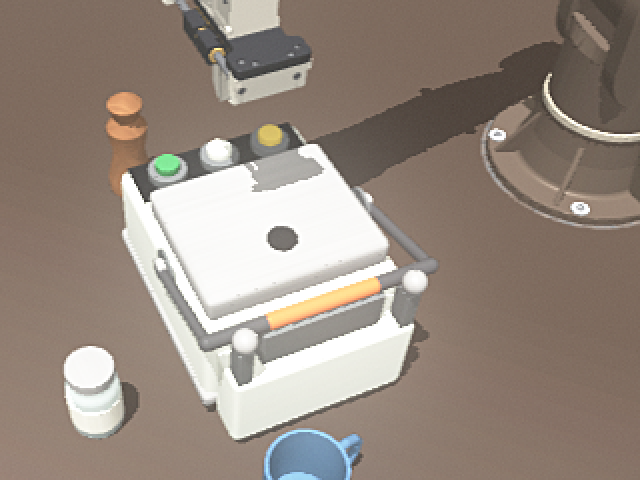

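The handle lies on the rest behind the ball catches, with its top at z 0.177, and it is holding. The key row at (167,165), (219,152) and (270,135) is free. Next is white.

>>> {"name": "jog_arm", "arguments": {"moves": [[0.0016, 0.02, 0.03, 0], [0.0016, 0.02, 0.06, 0], [0.0016, 0.02, 0.075, 0], [0.0016, 0.02, 0.08, 0], [0.0016, 0.02, 0.083, 0], [0.0016, 0.02, 0.086, 0], [0.0016, 0.02, 0.088, 0], [0.0016, 0.02, 0.0888, 0], [0.0016, 0.02, 0.0888, 0]]}}

```text
clock: 12.45
position: [0.5033, -0.1055, 0.1677]
ee_rot: [-3.137, 0.173, -0.002]
force: [2.4, 1.8, 5.2]
width: 0.007
gripper_force: 2.3
```

>>> {"name": "jog_arm", "arguments": {"moves": [[0, 0, 0.0004, 0], [0, 0, 0.0008, 0], [0, 0, 0.0008, 0]]}}

```text
clock: 12.82
position: [0.5033, -0.1055, 0.1672]
ee_rot: [-3.137, 0.173, -0.003]
force: [0.3, 2.1, 10.2]
width: 0.007
gripper_force: 5.1
```

>>> {"name": "jog_arm", "arguments": {"moves": [[0, 0, -0.01, 0], [0, 0, -0.03, 0], [-0.03, 0, -0.03, 0], [-0.062, 0, -0.03, 0], [-0.062, 0, -0.03, 0], [-0.062, 0, -0.018, 0], [-0.062, 0, -0.01, 0], [-0.062, 0, -0.007, 0], [-0.062, 0, -0.004, 0], [-0.062, 0, -0.002, 0], [-0.062, 0, -0.0005, 0], [-0.062, 0, 0, 0], [-0.062, 0, 0, 0]]}}

```text
clock: 14.45
position: [0.441, -0.0989, 0.1672]
ee_rot: [3.137, -0.173, 0.001]
force: [-4.9, 1.9, 12.3]
width: 0.005
gripper_force: 6.1
```

Yellow has bottomed at 12 N. Next is green, two places over.

>>> {"name": "jog_arm", "arguments": {"moves": [[0, 0, -0.01, 0], [0, 0, -0.03, 0], [0.04, 0, -0.035, 0], [0.08, 0, -0.035, 0], [0.124, 0, -0.03, 0], [0.124, 0, -0.03, 0], [0.124, 0, -0.018, 0], [0.124, 0, -0.01, 0], [0.124, 0, -0.007, 0], [0.124, 0, -0.004, 0], [0.124, 0, -0.002, 0], [0.124, 0, -0.0005, 0], [0.124, 0, 0, 0], [0.124, 0, 0, 0]]}}

```text
clock: 16.2
position: [0.5639, -0.1126, 0.1673]
ee_rot: [3.137, -0.173, -0.0]
force: [-6.9, 0.5, 11.7]
width: 0.007
gripper_force: 5.5
```

>>> {"name": "jog_arm", "arguments": {"moves": [[0, 0, -0.01, 0], [0, 0, -0.03, 0], [0, 0, -0.08, 0], [0, 0, -0.12, 0], [0, 0, -0.12, 0], [0, 0, -0.12, 0]]}}

```text
clock: 16.95
position: [0.5641, -0.1126, 0.2861]
ee_rot: [3.137, -0.173, 0.0]
force: [0.2, -0.6, -0.7]
width: 0.005
gripper_force: 0.0
```

Run:
```python
from h import *
to()
i=arm.get_image("scene");cv2.imwrite("pics/s5.png",i["color"][60:340,180:500,::-1].repeat(2,0).repeat(2,1))
```

```text
t 16.95 cooker [-0.1228, -0.0617, 0.2861] F [ 0.24 -0.65 -0.74] spin 0.0
```

View pics/s5.png

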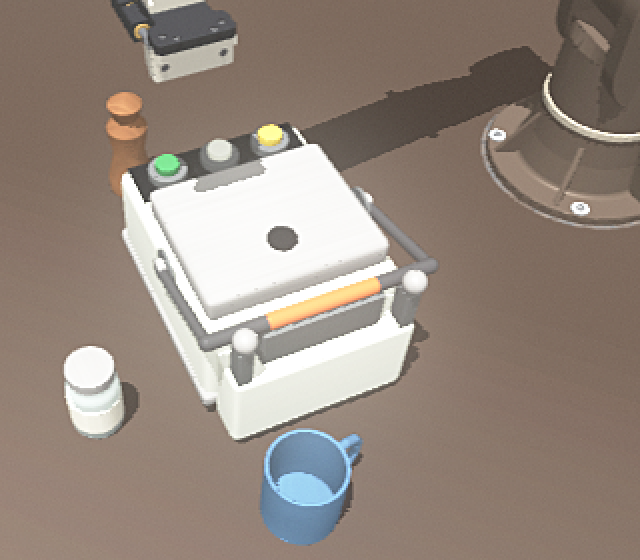

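The handle is still home at the back, with its grip at (325,302). The keys are up again, the mug, jar and mill are undisturbed, and the arm is clear.

```bash
python3 -c "
from cell import arm
print(arm.sign_off())"
```

```text
the job is handed in; nothing more can be done
None
```

The handle is clicked home behind its catches (highest push I read was 30 N), the white, yellow and green keys were each pressed to the bottom in that order, the mug, jar and mill were left alone, and the job was handed in at about 17 s; no verdict came back.

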